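# Turn round a row of turntable parts for reassembly

### The job

The four turntable parts on the wooden strip-down rack stand in the order they came off; move them to the empty metal assembly rack in the reverse order, for putting back: the part on the seat at the wooden rack's yellow end goes to the seat farthest from the metal rack's yellow end, the next one to the next seat, and so on, the last to the seat at the metal rack's yellow end. Stand each part the right way up in the middle of its own seat, never tipping one over on the way, and let go of them all.

Things in the scene. Friction and masses are not known exactly. Their poses are not given: they have to be found in the camera images.
- strip_rack: Brown wooden strip-down rack, full at the start, left or right. 264x76 mm bench rack on legs, fixed. Origin on the bench under its middle; z up, y along the row TOWARDS its yellow end block (y 126..138 mm, top z 118), x across (+x away from the robot). Board top z 110; four flat green seats without rims (46 in x, 52 in y, top z 118) at x -13, y +97.5 (yellow end), +32.5, -32.5, -97.5 mm.
- build_rack: Grey metal assembly rack, empty at the start, on the other side. 264x76 mm bench rack on legs, fixed. Origin on the bench under its middle; z up, y along the row TOWARDS its yellow end block (y 126..138 mm, top z 118), x across (+x away from the robot). Board top z 110; four flat green seats without rims (46 in x, 52 in y, top z 118) at x -13, y +97.5 (yellow end), +32.5, -32.5, -97.5 mm.
- pulley_center (a point): A small tan (cream-yellow) stepped motor pulley, 24 mm across, 20 mm high, 40 g. This point is its centre, half-way up (10 mm above its underside); z up, standing upright on a seat of strip_rack at the start. Loose. Neighbours along the row are 10 mm away or more; across the row is free
- weight_center (a point): A round plain grey metal counterweight with a hole in its top, 38 mm across, 22 mm high, about 0.11 kg. This point is its centre, half-way up (11 mm above its underside); z up, standing upright on a seat of strip_rack at the start. Loose. Neighbours along the row are 10 mm away or more; across the row is free
- cartridge_center (a point): A square, nearly black cartridge box, 52 x 52 mm, 31 mm high; its x and y axes are square to its sides, within 6 degrees of the rack's at the start. This point is its centre, half-way up (15.5 mm above its underside); z up, standing upright on a seat of strip_rack at the start. Loose. Neighbours along the row are 10 mm away or more; across the row is free
- fuses_center (a point): A flat red fuse box, 35 mm in its x, 60 mm in its y, 19 mm high; at the start it lies across the rack (its y along the rack's x, within 6 degrees): 60 mm across the row. This point is its centre, half-way up (9.5 mm above its underside); z up, standing upright on a seat of strip_rack at the start. Loose. Neighbours along the row are 10 mm away or more; across the row is free
- pulley_tag: a tan label on a white card, 16 x 34 x 2 mm, lying on strip_rack's top board at the edge away from the robot, right behind (39 mm in the rack's +x from) the seat where the matching pulley stands at the start. Fixed: it stays and keeps showing where that part was. Origin at the centre of its underside
- weight_tag: a grey label on a white card, 16 x 34 x 2 mm, lying on strip_rack's top board at the edge away from the robot, right behind (39 mm in the rack's +x from) the seat where the matching counterweight stands at the start. Fixed: it stays and keeps showing where that part was. Origin at the centre of its underside
- cartridge_tag: a black label on a white card, 16 x 34 x 2 mm, lying on strip_rack's top board at the edge away from the robot, right behind (39 mm in the rack's +x from) the seat where the matching cartridge box stands at the start. Fixed: it stays and keeps showing where that part was. Origin at the centre of its underside
- fuses_tag: a red label on a white card, 16 x 34 x 2 mm, lying on strip_rack's top board at the edge away from the robot, right behind (39 mm in the rack's +x from) the seat where the matching fuse box stands at the start. Fixed: it stays and keeps showing where that part was. Origin at the centre of its underside
Mind the look-alikes: they are no part of the job. Leave any blue or green look-alike of the part that bears cartridge_center alone.

How it is judged:
At the end, for the whole second after the job is handed in: Each part at rest, upright (0.12 rad), on the metal rack, centre within 13 mm along and across of its seat's middle and 5 mm of resting height; counted from the yellow ends, parts from the wooden rack's seats 1, 2, 3, 4 (shown by their labels) are on the metal rack's seats 4, 3, 2, 1 (((y of pulley_tag in the frame of strip_rack between 0.0875 and 0.1075 m and y of pulley_center in the frame of build_rack between -0.1105 and -0.0845 m) or (y of pulley_tag in the frame of strip_rack between 0.0225 and 0.0425 m and y of pulley_center in the frame of build_rack between -0.0455 and -0.0195 m) or (y of pulley_tag in the frame of strip_rack between -0.0425 and -0.0225 m and y of pulley_center in the frame of build_rack between 0.0195 and 0.0455 m) or (y of pulley_tag in the frame of strip_rack between -0.1075 and -0.0875 m and y of pulley_center in the frame of build_rack between 0.0845 and 0.1105 m)) and x of pulley_center in the frame of build_rack between -0.026 and 0 m and z of pulley_center in the frame of build_rack between 0.123 and 0.133 m and angle between each of pulley_center, weight_center, cartridge_center, fuses_center's own z axis and vertical below 0.12 rad and linear speed of each of pulley, weight, cartridge, fuses below 0.02 m/s and ((y of weight_tag in the frame of strip_rack between 0.0875 and 0.1075 m and y of weight_center in the frame of build_rack between -0.1105 and -0.0845 m) or (y of weight_tag in the frame of strip_rack between 0.0225 and 0.0425 m and y of weight_center in the frame of build_rack between -0.0455 and -0.0195 m) or (y of weight_tag in the frame of strip_rack between -0.0425 and -0.0225 m and y of weight_center in the frame of build_rack between 0.0195 and 0.0455 m) or (y of weight_tag in the frame of strip_rack between -0.1075 and -0.0875 m and y of weight_center in the frame of build_rack between 0.0845 and 0.1105 m)) and x of weight_center in the frame of build_rack between -0.026 and 0 m and z of weight_center in the frame of build_rack between 0.124 and 0.134 m and ((y of cartridge_tag in the frame of strip_rack between 0.0875 and 0.1075 m and y of cartridge_center in the frame of build_rack between -0.1105 and -0.0845 m) or (y of cartridge_tag in the frame of strip_rack between 0.0225 and 0.0425 m and y of cartridge_center in the frame of build_rack between -0.0455 and -0.0195 m) or (y of cartridge_tag in the frame of strip_rack between -0.0425 and -0.0225 m and y of cartridge_center in the frame of build_rack between 0.0195 and 0.0455 m) or (y of cartridge_tag in the frame of strip_rack between -0.1075 and -0.0875 m and y of cartridge_center in the frame of build_rack between 0.0845 and 0.1105 m)) and x of cartridge_center in the frame of build_rack between -0.026 and 0 m and z of cartridge_center in the frame of build_rack between 0.1285 and 0.1385 m and ((y of fuses_tag in the frame of strip_rack between 0.0875 and 0.1075 m and y of fuses_center in the frame of build_rack between -0.1105 and -0.0845 m) or (y of fuses_tag in the frame of strip_rack between 0.0225 and 0.0425 m and y of fuses_center in the frame of build_rack between -0.0455 and -0.0195 m) or (y of fuses_tag in the frame of strip_rack between -0.0425 and -0.0225 m and y of fuses_center in the frame of build_rack between 0.0195 and 0.0455 m) or (y of fuses_tag in the frame of strip_rack between -0.1075 and -0.0875 m and y of fuses_center in the frame of build_rack between 0.0845 and 0.1105 m)) and x of fuses_center in the frame of build_rack between -0.026 and 0 m and z of fuses_center in the frame of build_rack between 0.1225 and 0.1325 m); the robot touches nothing.
It fails at once if the pulley is tipped over (beyond 0.7 rad) (angle between pulley_center's own z axis and vertical above 0.7 rad).
It fails at once if the counterweight is tipped over (beyond 0.7 rad) (angle between weight_center's own z axis and vertical above 0.7 rad).
It fails at once if the cartridge box is tipped over (beyond 0.7 rad) (angle between cartridge_center's own z axis and vertical above 0.7 rad).
It fails at once if the fuse box is tipped over (beyond 0.7 rad) (angle between fuses_center's own z axis and vertical above 0.7 rad).
It also fails if it takes over 122 s, if anything falls off the work surface, if the arm or the gripper's body presses on something with over 40 N, if the wrist force passes 120 N, or if a joint passes its speed limit or range.

### The arm

A 6-joint arm with a two-finger parallel gripper is mounted at the origin on a cart in front of the work surface, level with it; the furniture and walls round the work are solid. World frame = base frame: x ahead of the robot, y to its left, z up, the work surface at z = 0. Lengths are in m, angles in rad, forces in N, time in s.
With the tool pointing down it reaches from about 0.35 to 0.925 m from the base axis. Payload 6.4 kg.
Tool frame: the origin (TCP) lies between the finger pads; the fingertips stand robot.tcp_to_tips ahead of it and the grasp point (between the pads) lies 11 mm behind it (robot.tcp_to_tips is the distance from the TCP to the fingertips, in m); z points along the fingers, y is the line along which they close (so a half turn about z gives the same grasp; the last joint's range is limited). The gripper opens to 94 mm and grips with 3 to 60 N. Pads are 16 mm wide; open, the fingers measure 119 mm over their backs; the gripper's body (75 mm by 177 mm) begins 78 mm behind the grasp point.
Start: joints at [-1.481, 0.245, 1.558, -0, 1.339, -0.174], TCP at [0.169, -0.628, 0.213] pointing down, gripper open.
Joint ranges: [-3.13, 3.13], [-1.02, 2.26], [0.13, 2.54], [-0.95, 4.09], [0.21, 2.88], [-2.74, 2.74]. Speed limits (rad/s): [2.57, 2.57, 3.14, 3.14, 3.14, 3.14].

### API

Orientations are given as [roll, pitch, yaw] about the fixed x, y, z axes, in that order (R = Rz(yaw) Ry(pitch) Rx(roll)).
In Python, from rig import robot gives the robot as it stands. The module is installed in compiled form; this text tells all that it offers.
- The arm moves only by the tool drive_tool, never from a script. Its argument "increments" is a list of rows, each a list of 6 numbers: the shift along the tool's x, y, z in m, then the turn, a rotation vector about the tool's x, y, z in rad. A call has 1 to 12 rows; each row is the pose to reach, as a shift and turn from the pose commanded when the call began, along the tool's axes at that moment; what a row does not reach only later rows make up. A row lasts 1/10 s, in which the tool goes at most 50 mm and 8.59 degrees, less where a joint would pass 70% of its speed; a pose out of reach is approached as far as the arm can. A call with a gripper value outside its range is refused whole. "jaw" is the closure in counts, from 0 (fully open) to 255 (shut), set as the call begins (left out, the last holds). The fingers move at their own pace and stop on an object; "force" is the grip in N (left out, the last holds). Time passes only in rows, so rows that repeat a pose let the fingers close. It gives the time, the measured TCP pose, the force, the opening and the grip force at its end, in the units of the state.
- robot.observe(): the state, without advancing time (a new reading comes with each control period).
- robot.capture(name): name is "side" or "top" or "wrist"; returns the picture (420x560x3 uint8, blue, green, red); there is no depth.
- robot.camera_info(name): a dict with "intrinsics" (3x3 intrinsics, pixels), "rvec" (rotation vector, rad) and "tvec" (3), from world to camera coordinates, as OpenCV has them; the wrist camera has in their place "mount" (4x4, takes a point from camera to tool coordinates, whose origin is the TCP and whose axes are the flange's). Camera axes: x right, y down, z forward; pixel columns grow to the right and rows downward; lengths in m; the calibration is good to about 2 mm. The wrist camera is an equidistant fisheye: a pixel r from the principal point sees the ray r / f radians off the axis. A picture is of the moment at which its call begins: read the wrist's pose just before it. camera_info takes no time and is no camera call.
- robot.job_done(): hands the job in; it is judged then, once.
Trained networks look in the newest picture that a camera, given by its name, has taken for a name from the list of things; names that differ only in an ending like _2 or _b are one class to them, and where a whole thing is asked for, a point or a joint stands for the part that bears it (a point fixed in the world has none). Each returns a list of dicts, best first, with "confidence" (0 to 1); they miss things now and then, are a little off and sometimes report something else, mostly with a low value. They report only what shows in the picture. A call takes as long as a camera call. They do not tell look-alikes from the thing itself.
- robot.outline_of(camera, label): "mask" (420x560 bool, what is visible of it) and "pixel" ([row, column] in pixels, amid what is visible of it).
The state is a dict: "t": time; "qpos": joint angles; "joint_velocities": joint speeds; "effort": joint torques, N m; "tcp_pos": TCP position; "tcp_rot": TCP orientation; "wrist_force": force on the tool from outside, world axes, zero at the start; "wrist_torque": the same for the moment, N m; "width": opening from 0.0 (shut) to 1.0 (fully open); "grasp_force": force on a finger pad.
Only numpy, scipy, OpenCV 4.12 (cv2) and the standard library are available. Lean on these libraries where they do the work, as an engineer would, in place of code of your own. Each camera call takes 0.05 s, during which the arm holds its last target. There are 200 camera calls.

## Working session

There is one attempt and no reset: what is moved stays moved. The work goes in short steps, Python scripts to look and compute and a tool call to move; the robot and the scene stay as the last step left them, time stands still between calls to the robot, and variables do not carry over. Pictures are saved under pics/ and viewed, at most 16 in all, crops included, and the job is handed in when it is done.

Besides the shell and the picture viewer there is one more tool, called after "Call:" as name(argument=value, ...), one argument or row to a line, values as JSON. drive_tool: Moves the arm, as the interface text tells. Its arguments: {"type":"object","properties":{"increments":{"type":"array"},"jaw":{"type":"number"},"force":{"type":"number"}},"required":["increments"]}

```bash
mkdir -p pics; cat > h.py <<'E'
import numpy as np, cv2
from rig import robot
E
python3 - <<'E'
from h import *
s=robot.observe(); print({k:np.round(v,3).tolist() for k,v in s.items()}); print(robot.tcp_to_tips)
for c in("side","top","wrist"):
    cv2.imwrite(f"pics/{c}0.png",robot.capture(c)); print(c,robot.camera_info(c))
E
```

```text
{'t': 0.0, 'qpos': [-1.481, 0.246, 1.559, -0.0, 1.339, -0.174], 'joint_velocities': [-0.002, -0.0, -0.001, 0.002, 0.001, 0.0], 'effort': [-0.001, -41.584, -31.46, 0.068, 0.033, -0.0], 'tcp_pos': [0.169, -0.627, 0.212], 'tcp_rot': [-3.14, -0.0, 0.264], 'wrist_force': [-0.274, -0.178, -0.04], 'wrist_torque': [-0.009, 0.014, 0.053], 'grasp_force': 0.0, 'width': 1.0}
0.008
side {'intrinsics': array([[490.86570766,   0.        , 267.29413802],
       [  0.        , 490.86570766, 210.71269037],
       [  0.        ,   0.        ,   1.        ]]), 'rvec': array([ 2.18418779, -0.50723121,  0.23817052]), 'tvec': array([-0.31592011,  0.18301411,  1.8747175 ])}
top {'intrinsics': array([[401.82216265,   0.        , 278.90926811],
       [  0.        , 401.82216265, 207.68548594],
       [  0.        ,   0.        ,   1.        ]]), 'rvec': array([ 2.13502267, -2.19430483,  0.16147393]), 'tvec': array([0.03367593, 0.36218379, 1.3370726 ])}
wrist {'intrinsics': array([[325.1922621 ,   0.        , 284.74360428],
       [  0.        , 325.1922621 , 208.45868602],
       [  0.        ,   0.        ,   1.        ]]), 'mount': array([[ 1.42407895e-03, -9.57618794e-01, -2.88035098e-01,
         8.36779418e-02],
       [ 9.99998853e-01,  1.21535983e-03,  9.03452070e-04,
        -2.74343623e-04],
       [-5.15096393e-04, -2.88036055e-01,  9.57619426e-01,
        -1.71879718e-01],
       [ 0.00000000e+00,  0.00000000e+00,  0.00000000e+00,
         1.00000000e+00]])}
```

View pics/top0.png

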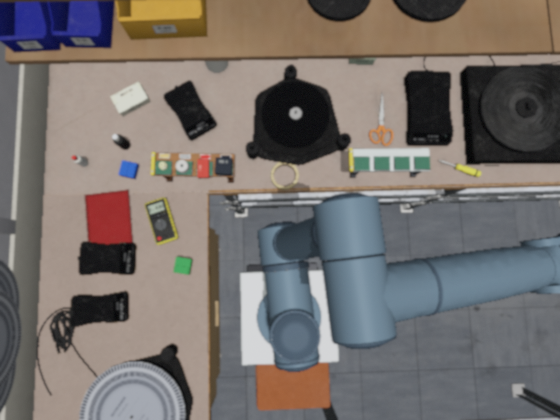

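View pics/side0.png

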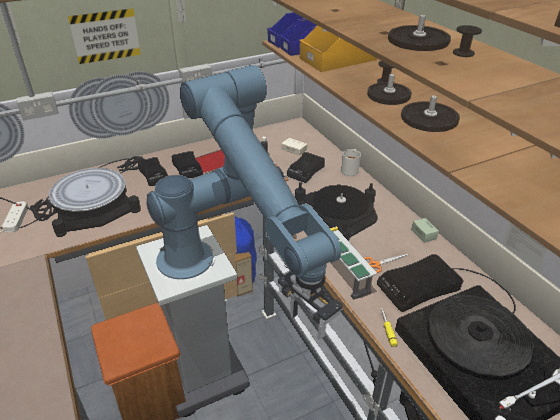

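```bash
cat >> h.py <<'E'
from scipy.spatial.transform import Rotation as Ro
def top_ray(cam,px,z):
    i=robot.camera_info(cam); K=i["intrinsics"]; R=cv2.Rodrigues(i["rvec"])[0]; t=i["tvec"]
    d=R.T@np.linalg.inv(K)@np.array([px[1],px[0],1.]); c=-R.T@t
    return c+d*(z-c[2])/d[2]
def wrist_ray(s,px,z):
    i=robot.camera_info("wrist"); K=i["intrinsics"]; M=i["mount"]
    u=np.array([px[1]-K[0,2],px[0]-K[1,2]]); r=np.linalg.norm(u); th=r/K[0,0]
    d=np.r_[np.sin(th)*u/max(r,1e-9),np.cos(th)]
    Rw=Ro.from_euler("xyz",s["tcp_rot"]).as_matrix()
    c=Rw@M[:3,3]+s["tcp_pos"]; d=Rw@M[:3,:3]@d
    return c+d*(z-c[2])/d[2]
E
python3 - <<'E'
from h import *
for n,z in [("strip_rack",.11),("build_rack",.11),("pulley_center",.138),("weight_center",.14),("cartridge_center",.149),("fuses_center",.137),("pulley_tag",.112),("weight_tag",.112),("cartridge_tag",.112),("fuses_tag",.112)]:
    for o in robot.outline_of("top",n)[:2]:
        m=o["mask"]; r=cv2.minAreaRect(np.argwhere(m).astype(np.float32))
        print(n,round(o["confidence"],2),np.round(o["pixel"]),m.sum(),np.round(top_ray("top",np.argwhere(m).mean(0),z),3),[np.round(top_ray("top",p,z)[:2],3).tolist() for p in cv2.boxPoints(r)] if "rack" in n else "")
im=cv2.imread("pics/top0.png")[140:190,140:440]
cv2.imwrite("pics/crop.png",np.vstack([cv2.resize(im[:,:110],None,fx=7,fy=5),cv2.resize(im[:,190:],None,fx=7,fy=5)]))
E
```

```text
strip_rack 0.87 [164. 174.] 1035 [0.494 0.329 0.11 ] [[0.543, 0.433], [0.449, 0.433], [0.438, 0.17], [0.532, 0.167]]
build_rack 0.83 [159. 388.] 2007 [ 0.497 -0.332  0.11 ] [[0.539, -0.468], [0.541, -0.203], [0.445, -0.199], [0.443, -0.462]]
build_rack 0.64 [165. 175.] 1177 [0.494 0.326 0.11 ] [[0.546, 0.433], [0.446, 0.433], [0.434, 0.167], [0.535, 0.164]]
pulley_center 0.42 [164. 161.] 45 [0.492 0.387 0.138] 
weight_center 0.58 [168. 185.] 140 [0.487 0.326 0.14 ] 
cartridge_center 0.74 [265. 182.] 272 [0.181 0.322 0.149] 
cartridge_center 0.61 [167. 132.] 279 [0.478 0.488 0.149] 
fuses_center 0.74 [170. 204.] 213 [0.48  0.262 0.137] 
weight_tag 0.48 [156. 181.] 62 [0.527 0.325 0.112] 
weight_tag 0.18 [169. 207.] 213 [0.486 0.266 0.112] 
fuses_tag 0.4 [158. 203.] 46 [0.525 0.259 0.112]
```

View pics/crop.png

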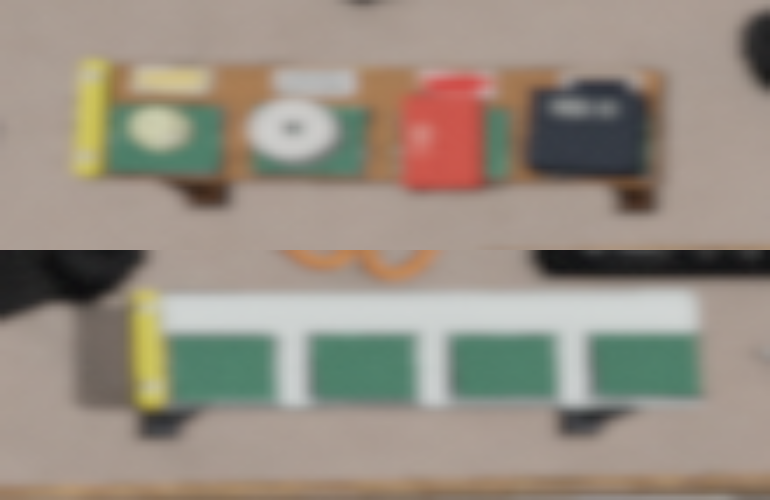

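```bash
cat >> h.py <<'E'
def to(x,y,z,yaw=np.pi/2,s=None):
    s=s or robot.observe(); R0=Ro.from_euler("xyz",s["tcp_rot"]); R1=Ro.from_euler("xyz",[np.pi,0,yaw])
    d=R0.inv().apply(np.array([x,y,z])-s["tcp_pos"]); r=(R0.inv()*R1).as_rotvec()
    print("inc",np.round(d,4).tolist(),np.round(r,4).tolist())
E
python3 - <<'E'
from h import *
to(.45,-.35,.29)
E
```

```text
inc [0.3432, -0.1948, -0.0765] [0.0, -0.0, -1.307]
```

Call:
drive_tool(
  increments=[
    [0,0,-0.05,0,0,0],
    [0.343,-0.195,-0.077,0,0,-1.307],
    [0.343,-0.195,-0.077,0,0,-1.307],
    [0.343,-0.195,-0.077,0,0,-1.307],
    [0.343,-0.195,-0.077,0,0,-1.307],
    [0.343,-0.195,-0.077,0,0,-1.307],
    [0.343,-0.195,-0.077,0,0,-1.307],
    [0.343,-0.195,-0.077,0,0,-1.307],
    [0.343,-0.195,-0.077,0,0,-1.307],
    [0.343,-0.195,-0.077,0,0,-1.307],
    [0.343,-0.195,-0.077,0,0,-1.307],
    [0.343,-0.195,-0.077,0,0,-1.307],
  ],
)

```text
t: 1.85
tcp_pos: [0.4496, -0.35, 0.2904]
tcp_rot: [-3.141, -0.0, 1.568]
wrist_force: [0.1, 0.6, -0.0]
width: 1.002
grasp_force: 0.0
```

```bash
python3 - <<'E'
from h import *
s=robot.observe(); print(s["t"],s["tcp_pos"],s["tcp_rot"])
im=robot.capture("wrist"); cv2.imwrite("pics/w1.png",im)
E
```

```text
1.85 [ 0.44957898 -0.35000964  0.29037243] [-3.14142941e+00 -2.74677902e-06  1.56823173e+00]
```

View pics/w1.png

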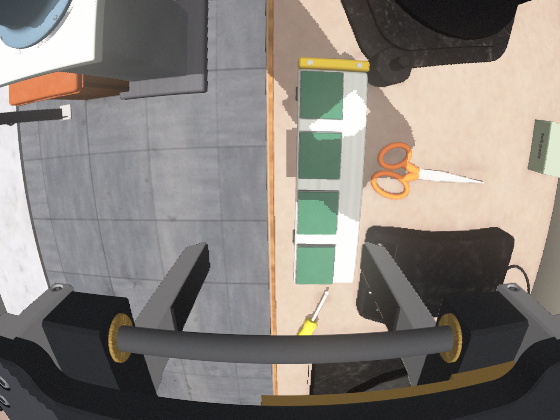

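The wrist picture shows the empty metal rack: seats at about (322,96), (320,155), (318,213) and (316,264), yellow end on top. I segment the seats by colour and fit the rack.

```bash
cat >> h.py <<'E'
def blobs(im,lo,hi,amin,roi):
    hsv=cv2.cvtColor(im,cv2.COLOR_BGR2HSV); m=cv2.inRange(hsv,lo,hi); k=np.zeros_like(m); r0,r1,c0,c1=roi; k[r0:r1,c0:c1]=m[r0:r1,c0:c1]
    k=cv2.morphologyEx(k,cv2.MORPH_CLOSE,np.ones((5,5),np.uint8)); k=cv2.morphologyEx(k,cv2.MORPH_OPEN,np.ones((3,3),np.uint8))
    cs=[c for c in cv2.findContours(k,0,2)[0] if cv2.contourArea(c)>amin]
    return sorted(cs,key=lambda c:c[:,0,1].mean())
def wrect(s,c,z):
    # hull points to world, rectangle there
    P=np.array([wrist_ray(s,(p[1],p[0]),z)[:2] for p in c[:,0]])
    (x,y),(w,h),a=cv2.minAreaRect((P*1000).astype(np.float32)); return np.round([x,y,w,h,a],1)
E
python3 - <<'E'
from h import *
s=robot.observe(); im=cv2.imread("pics/w1.png")
for c in blobs(im,(60,60,30),(95,255,200),800,(40,300,280,380)): print(wrect(s,c,.118))
for c in blobs(im,(20,120,120),(35,255,255),300,(40,90,280,390)): print("yel",wrect(s,c,.118))
to(.45,.33,.29)
E
```

```text
[ 487.4 -245.8   49.    42.5   89.1]
[ 486.4 -310.3   48.8   42.3   88.6]
[ 4.852e+02 -3.755e+02  4.320e+01  4.710e+01  1.000e-01]
[ 484.2 -440.4   48.2   43.    89.4]
yel [ 500.5 -212.1   12.4   75.6   89.1]
inc [0.6803, -0.0014, 0.0004] [-0.0002, -0.0001, -0.003]
```

Call:
drive_tool(
  increments=[
    [0.68,0,0,0,0,0],
    [0.68,0,0,0,0,0],
    [0.68,0,0,0,0,0],
    [0.68,0,0,0,0,0],
    [0.68,0,0,0,0,0],
    [0.68,0,0,0,0,0],
    [0.68,0,0,0,0,0],
    [0.68,0,0,0,0,0],
    [0.68,0,0,0,0,0],
    [0.68,0,0,0,0,0],
    [0.68,0,0,0,0,0],
    [0.68,0,0,0,0,0],
  ],
)

```text
t: 3.1
tcp_pos: [0.4499, 0.2514, 0.2906]
tcp_rot: [3.141, -0.0, 1.567]
wrist_force: [0.3, 0.8, 0.8]
width: 1.002
grasp_force: 0.0
```

Call:
drive_tool(
  increments=[
    [0.002,0,0,0,0,0],
    [0.002,0,0,0,0,0],
    [0.002,0,0,0,0,0],
  ],
)

```text
t: 3.4
tcp_pos: [0.4502, 0.2508, 0.2903]
tcp_rot: [-3.141, 0.0, 1.568]
wrist_force: [-0.1, -0.7, 0.2]
width: 0.998
grasp_force: 0.0
```

```bash
python3 - <<'E'
from h import *
s=robot.observe(); print(s["t"],s["tcp_pos"],s["tcp_rot"])
im=robot.capture("wrist"); cv2.imwrite("pics/w2.png",im)
E
```

```text
3.4 [0.4501674  0.25079239 0.29032406] [-3.14140407e+00  4.36315049e-04  1.56808946e+00]
```

View pics/w2.png

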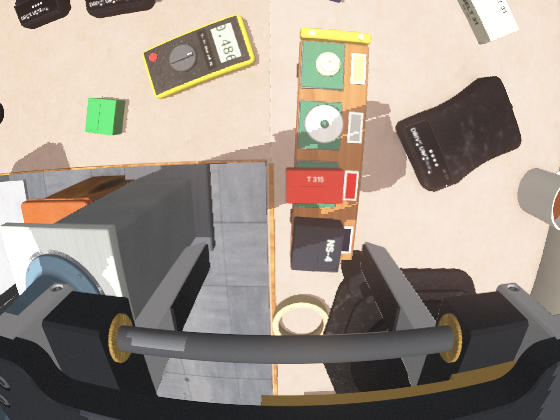

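The wooden rack from its yellow end (top): pulley (327,65), counterweight (324,123), red fuse box (315,186), black cartridge NS-4 (317,244); labels agree.

```bash
python3 - <<'E'
from h import *
s=robot.observe(); im=cv2.imread("pics/w2.png"); hsv=cv2.cvtColor(im,cv2.COLOR_BGR2HSV)
for p in [(65,328),(50,310),(123,315),(186,300),(244,305),(262,310),(290,300)]: print(p,hsv[p])
roi=(20,280,283,372)
for n,z,lo,hi,r in [("yel",.118,(22,150,120),(35,255,255),(20,48,290,380)),("pul",.138,(15,25,150),(40,120,255),(48,85,305,346)),("wt",.14,(0,0,130),(180,40,255),(98,148,300,346)),("fus",.137,(170,120,100),(180,255,255),(160,210,280,346)),("fus",.137,(0,150,100),(8,255,255),(160,210,280,346)),("cart",.149,(90,20,15),(140,255,75),(212,275,285,352)),("green",.118,(60,60,30),(95,255,200),(30,280,290,350))]:
    for c in blobs(im,lo,hi,60,r): print(n,cv2.boundingRect(c),wrect(s,c,z))
E
```

```text
(65, 328) [ 30   3 255]
(50, 310) [ 65  65 201]
(123, 315) [ 30   1 255]
(186, 300) [  3 170 217]
(244, 305) [178  38  88]
(262, 310) [159  17 104]
(290, 300) [ 16  33 247]
wt (304, 102, 39, 42) [487.6 326.1  37.9  41.    1.6]
fus (286, 170, 58, 34) [480.4 260.9  35.2  58.6  88.7]
green (302, 42, 41, 25) [488.9 399.   42.6  26.5   0.9]
green (300, 102, 18, 30) [474.1 331.8  32.3  16.9  85.4]
```

```bash
python3 - <<'E'
from h import *
s=robot.observe(); im=cv2.imread("pics/w2.png"); v=im.copy()
for n,z in [("pulley_center",.138),("weight_center",.14),("cartridge_center",.149),("fuses_center",.137)]:
    for o in robot.outline_of("wrist",n):
        if not(280<o["pixel"][1]<350): continue
        m=o["mask"].astype(np.uint8); c=max(cv2.findContours(m,0,1)[0],key=cv2.contourArea); cv2.drawContours(v,[c],-1,(255,0,255),1)
        print(n,round(o["confidence"],2),cv2.boundingRect(c),wrect(s,c,z))
cv2.imwrite("pics/v.png",cv2.resize(v[20:285,270:390],None,fx=2.2,fy=2.2,interpolation=0))
E
```

```text
pulley_center 0.82 (317, 52, 23, 24) [492.2 385.6  23.3  21.9  45.1]
weight_center 0.66 (304, 105, 39, 37) [487.6 325.6  37.8  36.    1.1]
cartridge_center 0.57 (290, 216, 54, 57) [482.5 200.2  60.8  53.7  84.7]
fuses_center 0.86 (286, 166, 58, 38) [480.8 262.3  39.   59.6  90. ]
```

View pics/v.png

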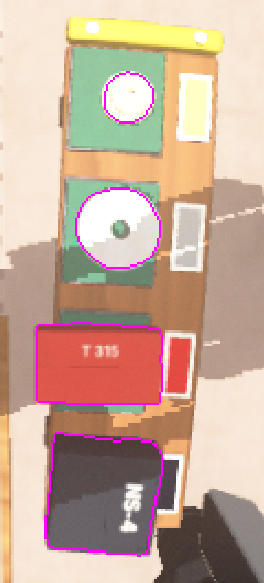

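Call:
drive_tool(
  increments=[
    [-0.055,0.033,0,0,0,0.085],
    [-0.055,0.033,0,0,0,0.085],
    [-0.055,0.033,0,0,0,0.085],
    [-0.055,0.033,0.05,0,0,0.085],
    [-0.055,0.033,0.09,0,0,0.085],
    [-0.055,0.033,0.11,0,0,0.085],
    [-0.055,0.033,0.11,0,0,0.085],
  ],
)

```text
t: 4.35
tcp_pos: [0.4798, 0.1974, 0.1768]
tcp_rot: [-3.134, 0.001, 1.487]
wrist_force: [-1.1, -0.3, -0.4]
width: 0.997
grasp_force: 0.0
```

```bash
python3 - <<'E'
from h import *
s=robot.observe(); print(s["t"],s["tcp_pos"],s["tcp_rot"])
im=robot.capture("wrist"); cv2.imwrite("pics/w3.png",im[100:420])
E
```

```text
4.35 [0.47984747 0.19736822 0.17684706] [-3.13430521e+00  1.49517154e-03  1.48657114e+00]
```

View pics/w3.png

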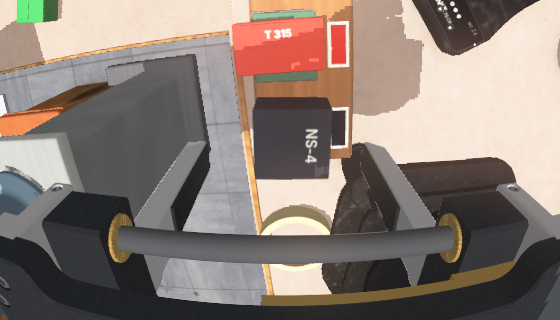

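The box NS-4 lies square between the fingers (cols 253–330, fingers 208/362). Descend and grip.

Call:
drive_tool(
  increments=[
    [-0.001,0.003,0.025,0,0,0],
    [-0.001,0.003,0.044,0,0,0],
    [-0.001,0.003,0.044,0,0,0],
    [-0.001,0.003,0.044,0,0,0],
  ],
)

```text
t: 4.8
tcp_pos: [0.4867, 0.1964, 0.1384]
tcp_rot: [3.139, -0.001, 1.486]
wrist_force: [0.4, -0.1, 0.8]
width: 1.0
grasp_force: 0.0
```

Call:
drive_tool(
  increments=[
    [0,0,0,0,0,0],
    [0,0,0,0,0,0],
    [0,0,0,0,0,0],
    [0,0,0,0,0,0],
    [0,0,0,0,0,0],
    [0,0,0,0,0,0],
    [0,0,0,0,0,0],
    [0,0,0,0,0,0],
  ],
  jaw=255,
  force=25,
)

```text
t: 5.6
tcp_pos: [0.4857, 0.1959, 0.1365]
tcp_rot: [-3.142, -0.0, 1.486]
wrist_force: [-0.4, 0.1, 0.2]
width: 0.554
grasp_force: 25.0
```

Call:
drive_tool(
  increments=[
    [0,0,-0.02,0,0,0],
    [0,0,-0.05,0,0,0],
    [0,0,-0.09,0,0,0],
    [0,0,-0.12,0,0,0],
    [0,0,-0.12,0,0,0],
  ],
)

```text
t: 6.1
tcp_pos: [0.4882, 0.1964, 0.2616]
tcp_rot: [3.132, -0.002, 1.486]
wrist_force: [-0.3, 0.0, -0.1]
width: 0.553
grasp_force: 25.0
```

```bash
python3 - <<'E'
from h import *
s=robot.observe(); print(s["t"],s["tcp_pos"],s["tcp_rot"],s["width"],s["grasp_force"],s["wrist_force"])
im=robot.capture("wrist"); cv2.imwrite("pics/w4.png",im[100:420])
to(.4874,-.2458,s["tcp_pos"][2],np.pi/2-.016)
E
```

```text
6.1 [0.4882121  0.19640725 0.26160956] [ 3.13248513e+00 -2.41117141e-03  1.48588409e+00] 0.5525514989347597 25.000039637088776 [-0.33178774  0.00897198 -0.14825269]
inc [-0.4403, 0.0381, -0.0035] [0.0044, -0.001, -0.069]
```

View pics/w4.png

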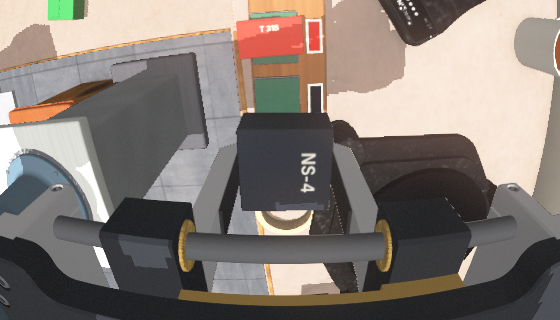

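The cartridge is held level and square (52 mm). I check its offset in the gripper from the far top edge (row 308).

```bash
python3 - <<'E'
from h import *
s=robot.observe()
for p in [(308,243),(310,325),(214,241),(214,330)]: print((wrist_ray(s,p,s["tcp_pos"][2]+.0125)-s["tcp_pos"])[:2].round(4))
E
```

```text
[-0.0273 -0.0224]
[ 0.0207 -0.028 ]
[-0.0205  0.0353]
[0.0254 0.0314]
```

Call:
drive_tool(
  increments=[
    [-0.03,0.003,0,0,0,0],
    [-0.44,0.038,0,0,0,-0.069],
    [-0.44,0.038,0,0,0,-0.069],
    [-0.44,0.038,0,0,0,-0.069],
    [-0.44,0.038,0,0,0,-0.069],
    [-0.44,0.038,0,0,0,-0.069],
    [-0.44,0.038,0,0,0,-0.069],
    [-0.44,0.038,0,0,0,-0.069],
    [-0.44,0.038,0,0,0,-0.069],
    [-0.44,0.038,0,0,0,-0.069],
    [-0.44,0.038,0,0,0,-0.069],
    [-0.44,0.038,0,0,0,-0.069],
  ],
)

```text
t: 7.35
tcp_pos: [0.4858, -0.2443, 0.255]
tcp_rot: [-3.14, -0.002, 1.555]
wrist_force: [0.8, 0.7, -1.0]
width: 0.55
grasp_force: 25.0
```

```bash
python3 - <<'E'
from h import *
s=robot.observe(); print(s["t"],s["tcp_pos"],s["tcp_rot"],s["width"])
to(.4874,-.2458,.139,np.pi/2-.016)
E
```

```text
7.35 [ 0.48579099 -0.24431233  0.25498916] [-3.13971148e+00 -2.09086941e-03  1.55539092e+00] 0.5497788930995097
inc [-0.0017, 0.0018, 0.116] [-0.0019, -0.0021, 0.0006]
```

Call:
drive_tool(
  increments=[
    [-0.002,0.002,0.03,0,0,0],
    [-0.002,0.002,0.07,0,0,0],
    [-0.002,0.002,0.1,0,0,0],
    [-0.002,0.002,0.11,0,0,0],
    [-0.002,0.002,0.114,0,0,0],
    [-0.002,0.002,0.114,0,0,0],
    [-0.002,0.002,0.114,0,0,0],
  ],
)

```text
t: 8.05
tcp_pos: [0.4893, -0.2481, 0.1444]
tcp_rot: [3.139, 0.002, 1.555]
wrist_force: [-0.9, -1.1, 0.3]
width: 0.551
grasp_force: 25.0
```

Call:
drive_tool(
  increments=[
    [0.001,-0.001,0,0,0,0],
    [0.001,-0.001,0.002,0,0,0],
    [0.001,-0.001,0.002,0,0,0],
    [0.001,-0.001,0.002,0,0,0],
    [0.001,-0.001,0.002,0,0,0],
  ],
)

```text
t: 8.55
tcp_pos: [0.4872, -0.2468, 0.1405]
tcp_rot: [3.142, 0.0, 1.555]
wrist_force: [0.3, 1.0, -0.8]
width: 0.554
grasp_force: 25.0
```

Call:
drive_tool(
  increments=[
    [0,0,0.002,0,0,0],
    [0,0,0.004,0,0,0],
    [0,0,0.004,0,0,0],
    [0,0,0.004,0,0,0],
  ],
)

```text
t: 8.95
tcp_pos: [0.4872, -0.2468, 0.1365]
tcp_rot: [3.141, 0.0, 1.555]
wrist_force: [0.5, 0.4, 1.3]
width: 0.553
grasp_force: 25.0
```

Call:
drive_tool(
  increments=[
    [0,0,0,0,0,0],
    [0,0,0,0,0,0],
    [0,0,0,0,0,0],
    [0,0,0,0,0,0],
    [0,0,0,0,0,0],
    [0,0,0,0,0,0],
    [0,0,-0.03,0,0,0],
    [0,0,-0.08,0,0,0],
    [0,0,-0.12,0,0,0],
    [0,0,-0.14,0,0,0],
    [0,0,-0.14,0,0,0],
  ],
  jaw=0,
)

```text
t: 10.05
tcp_pos: [0.4887, -0.2479, 0.2806]
tcp_rot: [3.136, 0.005, 1.555]
wrist_force: [-0.0, -0.4, 0.3]
width: 0.997
grasp_force: 0.0
```

```bash
python3 - <<'E'
from h import *
s=robot.observe(); print(s["t"],s["tcp_pos"],s["tcp_rot"],s["width"])
im=robot.capture("wrist"); cv2.imwrite("pics/w5.png",im)
to(.4805,.261,.26,np.pi/2)
E
```

```text
10.05 [ 0.48868283 -0.24787228  0.28057294] [3.13556403 0.00464346 1.5548934 ] 0.9974272605522083
inc [0.508, -0.0153, 0.0167] [0.0023, 0.0018, -0.016]
```

View pics/w5.png

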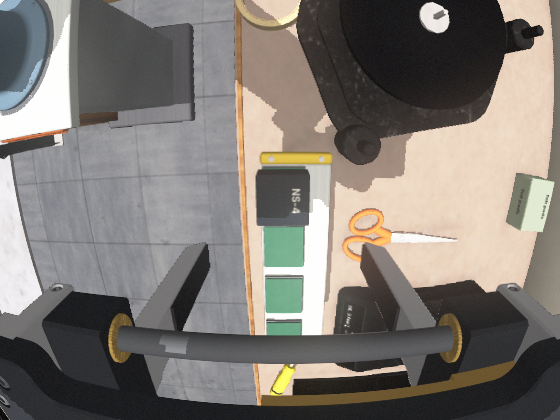

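The cartridge stands square on the yellow-end seat (283,197). Next, the fuse box.

Call:
drive_tool(
  increments=[
    [0.508,-0.015,0,0,0,-0.016],
    [0.508,-0.015,0,0,0,-0.016],
    [0.508,-0.015,0,0,0,-0.016],
    [0.508,-0.015,0,0,0,-0.016],
    [0.508,-0.015,0,0,0,-0.016],
    [0.508,-0.015,0,0,0,-0.016],
    [0.508,-0.015,0,0,0,-0.016],
    [0.508,-0.015,0,0,0,-0.016],
    [0.508,-0.015,0,0,0,-0.016],
    [0.508,-0.015,0,0,0,-0.016],
    [0.508,-0.015,0,0,0,-0.016],
    [0.508,-0.015,0,0,0,-0.016],
  ],
)

```text
t: 11.3
tcp_pos: [0.479, 0.2622, 0.2739]
tcp_rot: [-3.138, 0.002, 1.574]
wrist_force: [-0.1, 0.6, -0.6]
width: 1.0
grasp_force: 0.0
```

Call:
drive_tool(
  increments=[
    [0,0,0.03,0,0,0],
    [0,0,0.07,0,0,0],
    [0,0,0.1,0,0,0],
    [0,0,0.1,0,0,0],
    [0,0,0.1,0,0,0],
  ],
)

```text
t: 11.8
tcp_pos: [0.4804, 0.2601, 0.1763]
tcp_rot: [-3.14, 0.001, 1.569]
wrist_force: [0.1, 0.6, 0.4]
width: 1.002
grasp_force: 0.0
```

```bash
python3 - <<'E'
from h import *
s=robot.observe(); print(s["t"],s["tcp_pos"],s["tcp_rot"],s["width"])
im=robot.capture("wrist"); 
for c in blobs(im,(0,150,80),(8,255,255),500,(150,300,200,345)): print(cv2.boundingRect(c),wrect(s,c,.137))
to(.4805,.261,.129,np.pi/2)
E
```

```text
11.8 [0.48037249 0.26009687 0.17627434] [-3.14041178e+00  5.76480120e-04  1.56892761e+00] 1.0017472551953404
(243, 207, 102, 53) [486.2 262.4  39.1  71.6  90. ]
inc [0.0003, -0.0009, 0.0488] [0.0016, -0.0003, -0.0016]
```

Call:
drive_tool(
  increments=[
    [0,0,0.025,0,0,0],
    [0,0,0.043,0,0,0],
    [0,0,0.043,0,0,0],
    [0,0,0.043,0,0,0],
    [0,0,0.043,0,0,0],
    [0,0,0.043,0,0,0],
  ],
)

```text
t: 12.45
tcp_pos: [0.4814, 0.2617, 0.1352]
tcp_rot: [3.139, -0.001, 1.571]
wrist_force: [-0.1, -0.7, -0.3]
width: 1.002
grasp_force: 0.0
```

Call:
drive_tool(
  increments=[
    [0,0,0.005,0,0,0],
    [0,0,0.005,0,0,0],
    [0,0,0.005,0,0,0],
  ],
)

```text
t: 12.75
tcp_pos: [0.4802, 0.2614, 0.1283]
tcp_rot: [-3.141, 0.0, 1.571]
wrist_force: [0.7, 0.4, -0.2]
width: 1.001
grasp_force: 0.0
```

Call:
drive_tool(
  increments=[
    [0,0,0,0,0,0],
    [0,0,0,0,0,0],
    [0,0,0,0,0,0],
    [0,0,0,0,0,0],
    [0,0,0,0,0,0],
    [0,0,0,0,0,0],
    [0,0,0,0,0,0],
  ],
  jaw=255,
  force=20,
)

```text
t: 13.45
tcp_pos: [0.4803, 0.2614, 0.1285]
tcp_rot: [3.141, -0.0, 1.571]
wrist_force: [-0.4, -0.6, 0.7]
width: 0.64
grasp_force: 20.0
```

Call:
drive_tool(
  increments=[
    [0,0,-0.02,0,0,0],
    [0,0,-0.05,0,0,0],
    [0,0,-0.09,0,0,0],
    [0,0,-0.12,0,0,0],
    [0,0,-0.13,0,0,0],
    [0,0,-0.13,0,0,0],
  ],
)

```text
t: 14.05
tcp_pos: [0.481, 0.2616, 0.2597]
tcp_rot: [3.139, -0.001, 1.571]
wrist_force: [0.1, -0.5, 0.3]
width: 0.641
grasp_force: 20.0
```

```bash
python3 - <<'E'
from h import *
s=robot.observe(); print(s["t"],s["tcp_pos"],s["tcp_rot"],s["width"])
im=robot.capture("wrist"); cv2.imwrite("pics/w6.png",im[100:420])
for c in blobs(im,(0,150,80),(8,255,255),500,(150,330,200,345)): print(cv2.boundingRect(c),wrect(s,c,s["tcp_pos"][2]+.008)-np.r_[s["tcp_pos"][:2]*1000,0,0,0])
to(.4864,-.3103,.26,np.pi/2-.016)
E
```

```text
14.05 [0.48097766 0.26164442 0.25968754] [ 3.13888443e+00 -8.24266463e-04  1.57080015e+00] 0.6405582497555002
(232, 231, 107, 66) [-0.6776615   1.95557727 41.3        59.8        89.3       ]
inc [-0.5716, 0.0063, -0.0022] [-0.0006, 0.0002, 0.016]
```

View pics/w6.png

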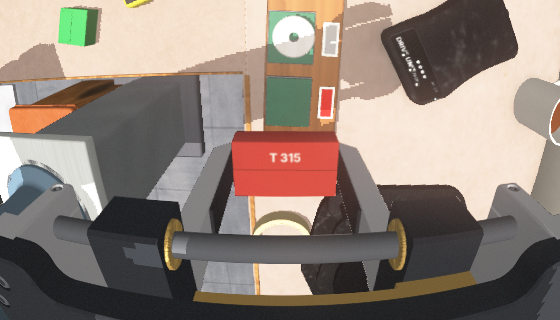

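The fuse box hangs level between the fingers (233–338), nearly centred. Carry to seat 2.

Call:
drive_tool(
  increments=[
    [-0.03,0,0,0,0,0],
    [-0.572,0.006,-0.002,0,0,0.016],
    [-0.572,0.006,-0.002,0,0,0.016],
    [-0.572,0.006,-0.002,0,0,0.016],
    [-0.572,0.006,-0.002,0,0,0.016],
    [-0.572,0.006,-0.002,0,0,0.016],
    [-0.572,0.006,-0.002,0,0,0.016],
    [-0.572,0.006,-0.002,0,0,0.016],
    [-0.572,0.006,-0.002,0,0,0.016],
    [-0.572,0.006,-0.002,0,0,0.016],
    [-0.572,0.006,-0.002,0,0,0.016],
    [-0.572,0.006,-0.002,0,0,0.016],
  ],
)

```text
t: 15.3
tcp_pos: [0.4849, -0.3123, 0.2572]
tcp_rot: [-3.138, -0.003, 1.553]
wrist_force: [0.0, 0.7, 0.2]
width: 0.638
grasp_force: 20.0
```

Call:
drive_tool(
  increments=[
    [0,0,0,0,0,0],
    [0,0,0,0,0,0],
    [0,0,0,0,0,0],
  ],
)

```text
t: 15.6
tcp_pos: [0.4859, -0.3091, 0.2588]
tcp_rot: [-3.14, -0.002, 1.556]
wrist_force: [-0.5, -1.0, -0.7]
width: 0.638
grasp_force: 20.0
```

```bash
python3 - <<'E'
from h import *
s=robot.observe(); print(s["t"],s["tcp_pos"],s["tcp_rot"],s["width"])
to(.4864,-.3093,.1285,np.pi/2-.016)
E
```

```text
15.6 [ 0.48590522 -0.30908288  0.25877805] [-3.13960111e+00 -2.23835806e-03  1.55566712e+00] 0.638382754551949
inc [-0.0005, 0.0008, 0.1303] [-0.002, -0.0022, 0.0009]
```

Call:
drive_tool(
  increments=[
    [0,0,0.03,0,0,0],
    [0,0,0.07,0,0,0],
    [0,0,0.1,0,0,0],
    [0,0,0.115,0,0,0],
    [0,0,0.12,0,0,0],
    [0,0,0.123,0,0,0],
    [0,0,0.123,0,0,0],
    [0,0,0.123,0,0,0],
    [0,0,0.123,0,0,0],
  ],
)

```text
t: 16.5
tcp_pos: [0.4869, -0.3111, 0.1387]
tcp_rot: [3.14, 0.002, 1.555]
wrist_force: [0.2, 0.2, 0.2]
width: 0.639
grasp_force: 20.0
```

Call:
drive_tool(
  increments=[
    [0.001,0,0.004,0,0,0],
    [0.001,0,0.007,0,0,0],
    [0.001,0,0.0085,0,0,0],
    [0.001,0,0.0085,0,0,0],
    [0.001,0,0.0085,0,0,0],
  ],
)

```text
t: 17.0
tcp_pos: [0.4863, -0.3095, 0.1288]
tcp_rot: [-3.141, -0.0, 1.555]
wrist_force: [-0.2, 0.7, -0.2]
width: 0.635
grasp_force: 20.0
```

Release, rise, go back for the counterweight.

Call:
drive_tool(
  increments=[
    [0,0,0,0,0,0],
    [0,0,0,0,0,0],
    [0,0,0,0,0,0],
    [0,0,0,0,0,0],
    [0,0,0,0,0,0],
    [0,0,0,0,0,0],
    [0,0,-0.03,0,0,0],
    [0,0,-0.08,0,0,0],
    [0,0,-0.12,0,0,0],
    [0,0,-0.14,0,0,0],
    [0,0,-0.14,0,0,0],
  ],
  jaw=0,
)

```text
t: 18.1
tcp_pos: [0.4877, -0.3109, 0.2732]
tcp_rot: [3.136, 0.005, 1.555]
wrist_force: [-0.0, -0.8, -0.8]
width: 1.0
grasp_force: 0.0
```

```bash
python3 - <<'E'
from h import *
s=robot.observe(); print(s["t"],s["tcp_pos"],s["tcp_rot"],s["width"])
im=robot.capture("wrist"); cv2.imwrite("pics/w7.png",im)
for c in blobs(im,(0,150,80),(8,255,255),500,(150,330,200,345)): print(cv2.boundingRect(c),wrect(s,c,.137))
to(.4876,.3256,s["tcp_pos"][2],np.pi/2)
E
```

```text
18.1 [ 0.48774267 -0.3108614   0.2732355 ] [3.13592246 0.00525626 1.55488087] 0.9998391215843406
(253, 182, 60, 34) [ 485.7 -310.1   33.7   58.1   88.9]
inc [0.6355, -0.0094, -0.0044] [0.0021, 0.002, -0.016]
```

Fuse box sits within 1 mm of its seat.

Call:
drive_tool(
  increments=[
    [0.635,-0.009,0,0,0,-0.016],
    [0.635,-0.009,0,0,0,-0.016],
    [0.635,-0.009,0,0,0,-0.016],
    [0.635,-0.009,0,0,0,-0.016],
    [0.635,-0.009,0,0,0,-0.016],
    [0.635,-0.009,0,0,0,-0.016],
    [0.635,-0.009,0,0,0,-0.016],
    [0.635,-0.009,0,0,0,-0.016],
    [0.635,-0.009,0,0,0,-0.016],
    [0.635,-0.009,0,0,0,-0.016],
    [0.635,-0.009,0,0,0,-0.016],
    [0.635,-0.009,0,0,0,-0.016],
  ],
)

```text
t: 19.35
tcp_pos: [0.4859, 0.2922, 0.266]
tcp_rot: [-3.138, 0.002, 1.571]
wrist_force: [1.1, 0.1, 0.3]
width: 1.002
grasp_force: 0.0
```

```bash
python3 - <<'E'
from h import *
s=robot.observe(); print(s["t"],s["tcp_pos"],s["tcp_rot"],s["width"])
to(.4876,.3256,.175,np.pi/2)
E
```

```text
19.35 [0.48587694 0.29218237 0.26603792] [-3.13767330e+00  1.51508341e-03  1.57103486e+00] 1.0018107286685294
inc [0.0336, 0.0021, 0.091] [-0.0039, 0.0015, 0.0002]
```

Call:
drive_tool(
  increments=[
    [0.034,0.001,0.02,0,0,0],
    [0.034,0.001,0.06,0,0,0],
    [0.034,0.001,0.09,0,0,0],
    [0.034,0.001,0.09,0,0,0],
    [0.034,0.001,0.09,0,0,0],
  ],
)

```text
t: 19.85
tcp_pos: [0.4876, 0.324, 0.1775]
tcp_rot: [-3.139, 0.001, 1.571]
wrist_force: [0.3, 0.3, -0.0]
width: 0.999
grasp_force: 0.0
```

```bash
python3 - <<'E'
from h import *
s=robot.observe(); print(s["t"],s["tcp_pos"],s["tcp_rot"],s["width"])
im=robot.capture("wrist"); v=im.copy()
for n,z in [("pulley_center",.138),("weight_center",.14)]:
    for o in robot.outline_of("wrist",n):
        m=o["mask"].astype(np.uint8); c=max(cv2.findContours(m,0,1)[0],key=cv2.contourArea); cv2.drawContours(v,[c],-1,(255,0,255),1)
        print(n,round(o["confidence"],2),cv2.boundingRect(c),wrect(s,c,z))
cv2.imwrite("pics/w8.png",v)
to(.4876,.3256,.1295,np.pi/2)
E
```

```text
19.85 [0.48756458 0.32397955 0.17751609] [-3.13855087e+00  1.21135586e-03  1.57062451e+00] 0.9992253208798193
pulley_center 0.59 (278, 127, 35, 35) [4.934e+02 3.884e+02 2.210e+01 2.230e+01 2.000e-01]
weight_center 0.71 (260, 202, 54, 59) [4.880e+02 3.284e+02 3.690e+01 4.290e+01 1.000e-01]
weight_center 0.43 (253, 85, 109, 251) [498.4 332.1 188.   67.5  87.5]
inc [0.0009, -0.0021, 0.0514] [0.003, -0.0013, -0.0005]
```

View pics/w8.png

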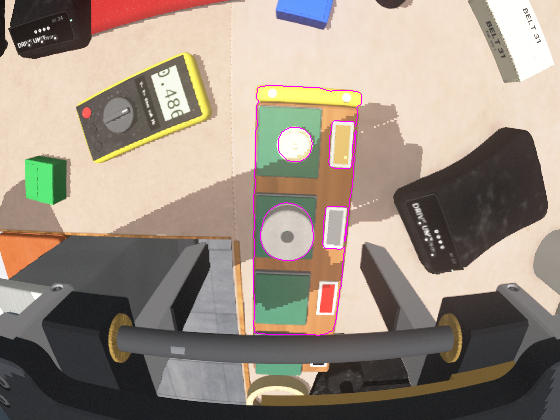

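The counterweight (287,232) lies between the fingers, pulley at (295,144). Descend.

Call:
drive_tool(
  increments=[
    [0.001,0,0.025,0,0,0],
    [0.001,0,0.042,0,0,0],
    [0.001,0,0.042,0,0,0],
    [0.001,0,0.042,0,0,0],
    [0.001,0,0.042,0,0,0],
    [0.001,0,0.042,0,0,0],
  ],
)

```text
t: 20.6
tcp_pos: [0.4893, 0.3258, 0.1386]
tcp_rot: [3.139, -0.001, 1.571]
wrist_force: [0.4, 1.2, 0.3]
width: 1.002
grasp_force: 0.0
```

Call:
drive_tool(
  increments=[
    [0,0,0.006,0,0,0],
    [0,0,0.006,0,0,0],
    [0,0,0.006,0,0,0],
    [0,0,0.006,0,0,0],
  ],
)

```text
t: 21.0
tcp_pos: [0.4884, 0.3254, 0.1309]
tcp_rot: [-3.141, 0.0, 1.571]
wrist_force: [0.3, -0.5, 0.4]
width: 0.997
grasp_force: 0.0
```

Call:
drive_tool(
  increments=[
    [0,0,0,0,0,0],
    [0,0,0,0,0,0],
    [0,0,0,0,0,0],
    [0,0,0,0,0,0],
    [0,0,0,0,0,0],
    [0,0,0,0,0,0],
    [0,0,0,0,0,0],
    [0,0,0,0,0,0],
    [0,0,0,0,0,0],
  ],
  jaw=255,
  force=20,
)

```text
t: 21.9
tcp_pos: [0.4884, 0.3254, 0.131]
tcp_rot: [3.142, -0.0, 1.571]
wrist_force: [-0.3, -0.6, -0.5]
width: 0.389
grasp_force: 20.0
```

Call:
drive_tool(
  increments=[
    [0,0,-0.02,0,0,0],
    [0,0,-0.05,0,0,0],
    [0,0,-0.09,0,0,0],
    [0,0,-0.12,0,0,0],
    [0,0,-0.13,0,0,0],
    [0,0,-0.13,0,0,0],
  ],
)

```text
t: 22.5
tcp_pos: [0.4889, 0.3257, 0.262]
tcp_rot: [3.139, -0.001, 1.571]
wrist_force: [0.2, 0.2, -1.8]
width: 0.392
grasp_force: 20.0
```

```bash
python3 - <<'E'
from h import *
s=robot.observe(); print(s["t"],s["tcp_pos"],s["tcp_rot"],s["width"])
im=robot.capture("wrist"); cv2.imwrite("pics/w9.png",im[80:400])
to(.4852,-.3755,.26,np.pi/2)
E
```

```text
22.5 [0.48894298 0.32566983 0.26202047] [ 3.13934597e+00 -9.20658495e-04  1.57083570e+00] 0.3919562936031472
inc [-0.7008, -0.0029, 0.0002] [-0.0009, 0.0004, -0.0]
```

View pics/w9.png

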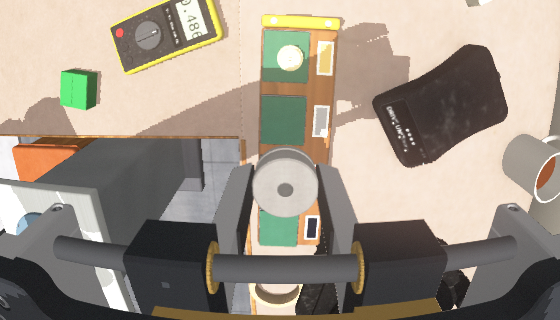

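The counterweight hangs level between the pads (285,180).

Call:
drive_tool(
  increments=[
    [-0.03,0,0,0,0,0],
    [-0.701,-0.003,0,0,0,0],
    [-0.701,-0.003,0,0,0,0],
    [-0.701,-0.003,0,0,0,0],
    [-0.701,-0.003,0,0,0,0],
    [-0.701,-0.003,0,0,0,0],
    [-0.701,-0.003,0,0,0,0],
    [-0.701,-0.003,0,0,0,0],
    [-0.701,-0.003,0,0,0,0],
    [-0.701,-0.003,0,0,0,0],
    [-0.701,-0.003,0,0,0,0],
    [-0.701,-0.003,0,0,0,0],
  ],
)

```text
t: 23.75
tcp_pos: [0.4845, -0.2558, 0.2578]
tcp_rot: [-3.138, -0.003, 1.57]
wrist_force: [0.8, 0.8, -1.4]
width: 0.394
grasp_force: 20.0
```

```bash
python3 - <<'E'
from h import *
to(.4852,-.3755,.131,np.pi/2)
E
```

```text
inc [-0.1201, 0.0012, 0.1264] [-0.0036, -0.0032, -0.0004]
```

Call:
drive_tool(
  increments=[
    [-0.12,0.001,0,0,0,0],
    [-0.12,0.001,0,0,0,0],
    [-0.12,0.001,0,0,0,0],
    [-0.12,0.001,0,0,0,0],
    [-0.12,0.001,0,0,0,0],
    [-0.12,0.001,0,0,0,0],
  ],
)

```text
t: 24.35
tcp_pos: [0.4868, -0.3729, 0.2596]
tcp_rot: [-3.14, -0.002, 1.572]
wrist_force: [0.2, -0.6, -1.6]
width: 0.393
grasp_force: 20.0
```

```bash
python3 - <<'E'
from h import *
to(.4852,-.3755,.131,np.pi/2)
E
```

```text
inc [-0.0029, -0.0014, 0.1286] [-0.0015, -0.0021, 0.0012]
```

Call:
drive_tool(
  increments=[
    [-0.001,-0.001,0.03,0,0,0],
    [-0.001,-0.001,0.07,0,0,0],
    [-0.001,-0.001,0.1,0,0,0],
    [-0.001,-0.001,0.115,0,0,0],
    [-0.001,-0.001,0.12,0,0,0],
    [-0.001,-0.001,0.122,0,0,0],
    [-0.001,-0.001,0.122,0,0,0],
    [-0.001,-0.001,0.122,0,0,0],
    [-0.001,-0.001,0.122,0,0,0],
  ],
)

```text
t: 25.25
tcp_pos: [0.4865, -0.3762, 0.1403]
tcp_rot: [3.14, 0.002, 1.571]
wrist_force: [-0.3, -0.1, -1.6]
width: 0.392
grasp_force: 20.0
```

Call:
drive_tool(
  increments=[
    [0,0,0.002,0,0,0],
    [0,0,0.004,0,0,0],
    [0,0,0.004,0,0,0],
    [0,0,0.004,0,0,0],
  ],
)

```text
t: 25.65
tcp_pos: [0.4859, -0.3755, 0.1348]
tcp_rot: [-3.141, -0.0, 1.571]
wrist_force: [0.5, -0.1, -0.9]
width: 0.393
grasp_force: 20.0
```

Call:
drive_tool(
  increments=[
    [0,0,0.002,0,0,0],
    [0,0,0.0035,0,0,0],
    [0,0,0.0035,0,0,0],
    [0,0,0.0035,0,0,0],
  ],
)

```text
t: 26.05
tcp_pos: [0.4859, -0.3755, 0.1314]
tcp_rot: [-3.141, -0.0, 1.571]
wrist_force: [0.3, 0.1, -1.0]
width: 0.393
grasp_force: 20.0
```

Call:
drive_tool(
  increments=[
    [0,0,0,0,0,0],
    [0,0,0,0,0,0],
    [0,0,0,0,0,0],
    [0,0,0,0,0,0],
    [0,0,0,0,0,0],
    [0,0,0,0,0,0],
    [0,0,0,0,0,0],
    [0,0,-0.03,0,0,0],
    [0,0,-0.08,0,0,0],
    [0,0,-0.12,0,0,0],
    [0,0,-0.14,0,0,0],
    [0,0,-0.14,0,0,0],
  ],
  jaw=0,
)

```text
t: 27.25
tcp_pos: [0.4873, -0.3769, 0.2759]
tcp_rot: [3.136, 0.006, 1.571]
wrist_force: [0.6, 0.3, -0.2]
width: 1.001
grasp_force: 0.0
```

```bash
python3 - <<'E'
from h import *
s=robot.observe(); print(s["t"],s["tcp_pos"],s["tcp_rot"],s["width"])
im=robot.capture("wrist"); cv2.imwrite("pics/w10.png",im)
for o in robot.outline_of("wrist","weight_center"):
    m=o["mask"].astype(np.uint8); c=max(cv2.findContours(m,0,1)[0],key=cv2.contourArea)
    print(round(o["confidence"],2),cv2.boundingRect(c),wrect(s,c,.14))
to(.4925,.386,s["tcp_pos"][2],np.pi/2)
E
```

```text
27.25 [ 0.48729291 -0.37693103  0.27594379] [3.13635678 0.00586717 1.5709196 ] 1.0008345839137105
0.74 (264, 175, 38, 43) [ 485.2 -373.7   42.6   36.5   90. ]
inc [0.7613, 0.0068, -0.0049] [-0.0006, -0.0006, 0.0]
```

Counterweight is on its seat. Now the pulley.

Call:
drive_tool(
  increments=[
    [0.762,0.006,0,0,0,0],
    [0.762,0.006,0,0,0,0],
    [0.762,0.006,0,0,0,0],
    [0.762,0.006,0,0,0,0],
    [0.762,0.006,0,0,0,0],
    [0.762,0.006,0,0,0,0],
    [0.762,0.006,0,0,0,0],
    [0.762,0.006,0,0,0,0],
    [0.762,0.006,0,0,0,0],
    [0.762,0.006,0,0,0,0],
    [0.762,0.006,0,0,0,0],
    [0.762,0.006,0,0,0,0],
  ],
)

```text
t: 28.55
tcp_pos: [0.4891, 0.2263, 0.2686]
tcp_rot: [-3.137, 0.001, 1.571]
wrist_force: [0.8, -0.1, -0.4]
width: 1.005
grasp_force: 0.0
```

```bash
python3 - <<'E'
from h import *
to(.4925,.386,.175,np.pi/2)
E
```

```text
inc [0.1598, 0.0038, 0.0934] [-0.0042, 0.001, 0.0001]
```

Call:
drive_tool(
  increments=[
    [0.16,0.003,0,0,0,0],
    [0.16,0.003,0,0,0,0],
    [0.16,0.003,0,0,0,0],
    [0.16,0.003,0.03,0,0,0],
    [0.16,0.003,0.07,0,0,0],
    [0.16,0.003,0.09,0,0,0],
    [0.16,0.003,0.09,0,0,0],
    [0.16,0.003,0.09,0,0,0],
  ],
)

```text
t: 29.35
tcp_pos: [0.493, 0.384, 0.1801]
tcp_rot: [-3.139, 0.001, 1.571]
wrist_force: [-0.2, -0.3, 1.2]
width: 1.0
grasp_force: 0.0
```

```bash
python3 - <<'E'
from h import *
s=robot.observe(); print(s["t"],s["tcp_pos"],s["tcp_rot"],s["width"])
im=robot.capture("wrist"); v=im.copy()
for n,z in [("pulley_center",.138)]:
    for o in robot.outline_of("wrist",n):
        m=o["mask"].astype(np.uint8); c=max(cv2.findContours(m,0,1)[0],key=cv2.contourArea); cv2.drawContours(v,[c],-1,(255,0,255),1)
        print(n,round(o["confidence"],2),cv2.boundingRect(c),wrect(s,c,z))
cv2.imwrite("pics/w11.png",cv2.resize(v[150:300,200:400],None,fx=3,fy=3))
E
```

```text
29.35 [0.49301327 0.38398725 0.18006149] [-3.13910592e+00  1.29557840e-03  1.57067156e+00] 0.9997180366282699
pulley_center 0.81 (270, 208, 33, 36) [4.931e+02 3.913e+02 2.250e+01 2.610e+01 1.000e-01]
```

View pics/w11.png

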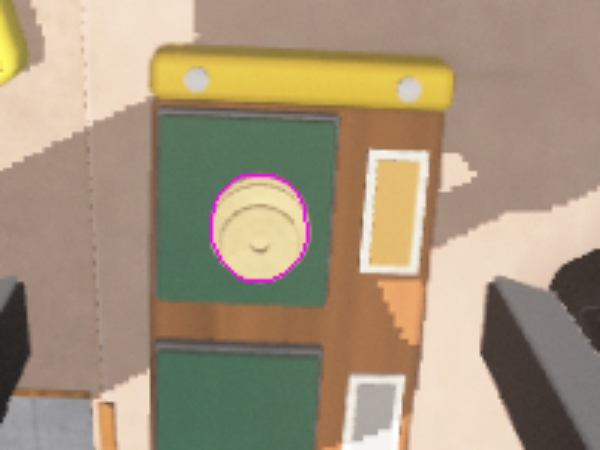

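The pulley at crop (258,235) is stepped: its smaller top disc is centred at full-picture (286,232), wide flange below.

```bash
python3 - <<'E'
from h import *
s=robot.observe()
for p in [(232,286),(218.5,286),(244,286)]: print(wrist_ray(s,p,.138).round(4), wrist_ray(s,p,.118).round(4))
print(wrist_ray(s,(208.5,286),.118).round(4),wrist_ray(s,(208.5,286),.124).round(4)); to(.493,.388,.129,np.pi/2)
E
```

```text
[0.4947 0.3863 0.138 ] [0.4949 0.3787 0.118 ]
[0.4947 0.3965 0.138 ] [0.4948 0.3898 0.118 ]
[0.4948 0.377  0.138 ] [0.4949 0.3685 0.118 ]
[0.4948 0.3978 0.118 ] [0.4948 0.3996 0.124 ]
inc [0.0034, -0.0015, 0.0537] [0.0017, -0.0009, -0.0003]
```

Call:
drive_tool(
  increments=[
    [0.002,0,0.025,0,0,0],
    [0.002,0,0.042,0,0,0],
    [0.002,0,0.042,0,0,0],
    [0.002,0,0.042,0,0,0],
    [0.002,0,0.042,0,0,0],
    [0.002,0,0.042,0,0,0],
  ],
)

```text
t: 30.05
tcp_pos: [0.4944, 0.3868, 0.1408]
tcp_rot: [3.14, -0.001, 1.571]
wrist_force: [0.3, 1.0, -0.2]
width: 1.007
grasp_force: 0.0
```

Call:
drive_tool(
  increments=[
    [0,0,0.005,0,0,0],
    [0,0,0.005,0,0,0],
    [0,0,0.005,0,0,0],
    [0,0,0.005,0,0,0],
  ],
)

```text
t: 30.45
tcp_pos: [0.4937, 0.3864, 0.1345]
tcp_rot: [3.142, 0.0, 1.571]
wrist_force: [-0.3, -0.7, -0.4]
width: 1.003
grasp_force: 0.0
```

Lower a further 6.5 mm (tips about 2 mm over the seat) and grip gently.

Call:
drive_tool(
  increments=[
    [0,0,0.004,0,0,0],
    [0,0,0.0065,0,0,0],
    [0,0,0.0065,0,0,0],
    [0,0,0.0065,0,0,0],
  ],
)

```text
t: 30.85
tcp_pos: [0.4936, 0.3864, 0.1277]
tcp_rot: [-3.141, 0.0, 1.571]
wrist_force: [1.0, 0.2, 0.1]
width: 0.999
grasp_force: 0.0
```

Call:
drive_tool(
  increments=[
    [0,0,0,0,0,0],
    [0,0,0,0,0,0],
    [0,0,0,0,0,0],
    [0,0,0,0,0,0],
    [0,0,0,0,0,0],
    [0,0,0,0,0,0],
    [0,0,0,0,0,0],
    [0,0,0,0,0,0],
    [0,0,0,0,0,0],
    [0,0,0,0,0,0],
  ],
  jaw=255,
  force=12,
)

```text
t: 31.85
tcp_pos: [0.4937, 0.3864, 0.128]
tcp_rot: [3.142, 0.0, 1.571]
wrist_force: [0.6, 0.7, -0.6]
width: 0.249
grasp_force: 12.0
```

Call:
drive_tool(
  increments=[
    [0,0,-0.01,0,0,0],
    [0,0,-0.03,0,0,0],
    [0,0,-0.06,0,0,0],
    [0,0,-0.1,0,0,0],
    [0,0,-0.13,0,0,0],
    [0,0,-0.13,0,0,0],
  ],
)

```text
t: 32.45
tcp_pos: [0.4961, 0.3878, 0.2649]
tcp_rot: [3.132, -0.005, 1.571]
wrist_force: [-0.3, -0.5, 1.0]
width: 0.248
grasp_force: 12.0
```

```bash
python3 - <<'E'
from h import *
s=robot.observe(); print(s["t"],s["tcp_pos"],s["tcp_rot"],s["width"])
im=robot.capture("wrist"); cv2.imwrite("pics/w12.png",cv2.resize(im[180:320,180:390],None,fx=3,fy=3))
to(.4842,-.4404,.26,np.pi/2)
E
```

```text
32.45 [0.4961056  0.38781644 0.26488225] [ 3.13174695 -0.00526777  1.57090639] 0.24770758781668684
inc [-0.8275, -0.0107, -0.001] [0.0052, -0.0027, 0.0001]
```

View pics/w12.png

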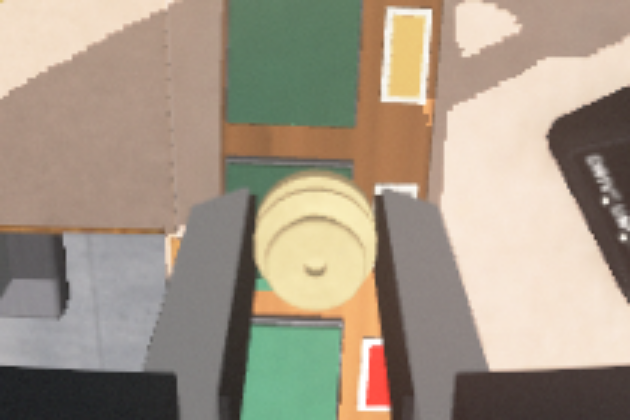

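The pulley is held upright between the pads (crop 315,240).

Call:
drive_tool(
  increments=[
    [-0.03,0,0,0,0,0],
    [-0.827,-0.009,0,0,0,0],
    [-0.827,-0.009,0,0,0,0],
    [-0.827,-0.009,0,0,0,0],
    [-0.827,-0.009,0,0,0,0],
    [-0.827,-0.009,0,0,0,0],
    [-0.827,-0.009,0,0,0,0],
    [-0.827,-0.009,0,0,0,0],
    [-0.827,-0.009,0,0,0,0],
    [-0.827,-0.009,0,0,0,0],
    [-0.827,-0.009,0,0,0,0],
    [-0.827,-0.009,0,0,0,0],
  ],
)

```text
t: 33.7
tcp_pos: [0.4861, -0.195, 0.256]
tcp_rot: [-3.139, -0.002, 1.57]
wrist_force: [0.6, 0.4, 0.3]
width: 0.252
grasp_force: 12.0
```

```bash
python3 - <<'E'
from h import *
to(.4842,-.4404,.26,np.pi/2)
E
```

```text
inc [-0.2454, -0.0019, -0.0045] [-0.0025, -0.0018, -0.0004]
```

Call:
drive_tool(
  increments=[
    [-0.245,-0.002,0,0,0,0],
    [-0.245,-0.002,0,0,0,0],
    [-0.245,-0.002,0,0,0,0],
    [-0.245,-0.002,0,0,0,0],
    [-0.245,-0.002,0,0,0,0],
    [-0.245,-0.002,0,0,0,0],
    [-0.245,-0.002,0,0,0,0],
    [-0.245,-0.002,0,0,0,0],
    [-0.245,-0.002,0,0,0,0],
  ],
)

```text
t: 34.6
tcp_pos: [0.4857, -0.437, 0.2577]
tcp_rot: [-3.141, -0.001, 1.572]
wrist_force: [-0.6, 0.1, -1.4]
width: 0.252
grasp_force: 12.0
```

```bash
python3 - <<'E'
from h import *
to(.4842,-.4404,.128,np.pi/2)
E
```

```text
inc [-0.0035, -0.0015, 0.1297] [-0.0003, -0.0007, 0.0016]
```

Call:
drive_tool(
  increments=[
    [-0.002,-0.001,0.03,0,0,0],
    [-0.002,-0.001,0.07,0,0,0],
    [-0.002,-0.001,0.1,0,0,0],
    [-0.002,-0.001,0.115,0,0,0],
    [-0.002,-0.001,0.12,0,0,0],
    [-0.002,-0.001,0.123,0,0,0],
    [-0.002,-0.001,0.123,0,0,0],
    [-0.002,-0.001,0.123,0,0,0],
    [-0.002,-0.001,0.123,0,0,0],
  ],
)

```text
t: 35.5
tcp_pos: [0.485, -0.4412, 0.1364]
tcp_rot: [3.14, 0.002, 1.571]
wrist_force: [-0.5, -0.6, -0.5]
width: 0.251
grasp_force: 12.0
```

Call:
drive_tool(
  increments=[
    [0,0,0.002,0,0,0],
    [0,0,0.003,0,0,0],
    [0,0,0.003,0,0,0],
    [0,0,0.003,0,0,0],
  ],
)

```text
t: 35.9
tcp_pos: [0.4844, -0.4405, 0.1318]
tcp_rot: [-3.141, -0.0, 1.571]
wrist_force: [-0.4, -0.2, 0.3]
width: 0.253
grasp_force: 12.0
```

Call:
drive_tool(
  increments=[
    [0,0,0.002,0,0,0],
    [0,0,0.0035,0,0,0],
    [0,0,0.0035,0,0,0],
    [0,0,0.0035,0,0,0],
  ],
)

```text
t: 36.3
tcp_pos: [0.4844, -0.4405, 0.1283]
tcp_rot: [-3.141, -0.0, 1.571]
wrist_force: [-0.5, 0.7, 0.1]
width: 0.251
grasp_force: 12.0
```

Call:
drive_tool(
  increments=[
    [0,0,0,0,0,0],
    [0,0,0,0,0,0],
    [0,0,0,0,0,0],
    [0,0,0,0,0,0],
    [0,0,0,0,0,0],
    [0,0,0,0,0,0],
    [0,0,0,0,0,0],
    [0,0,0,0,0,0],
    [0,0,-0.02,0,0,0],
    [0,0,-0.07,0,0,0],
    [0,0,-0.12,0,0,0],
    [0,0,-0.14,0,0,0],
  ],
  jaw=0,
)

```text
t: 37.5
tcp_pos: [0.4858, -0.4422, 0.2751]
tcp_rot: [3.136, 0.007, 1.571]
wrist_force: [-0.6, -0.1, 1.0]
width: 1.003
grasp_force: 0.0
```

Call:
drive_tool(
  increments=[
    [0.05,-0.03,-0.02,0,0,0],
    [0.05,-0.03,-0.02,0,0,0],
    [0.05,-0.03,-0.02,0,0,0],
    [0.05,-0.03,-0.02,0,0,0],
    [0.05,-0.03,-0.02,0,0,0],
    [0.05,-0.03,-0.02,0,0,0],
  ],
)

```text
t: 38.1
tcp_pos: [0.4545, -0.391, 0.2875]
tcp_rot: [-3.141, -0.001, 1.57]
wrist_force: [-0.4, 0.2, 0.3]
width: 1.002
grasp_force: 0.0
```

```bash
python3 - <<'E'
from h import *
s=robot.observe(); print(s["t"],s["tcp_pos"],s["tcp_rot"],s["width"])
im=robot.capture("wrist"); cv2.imwrite("pics/w13.png",im)
for n,z in [("pulley_center",.138),("weight_center",.14),("cartridge_center",.149),("fuses_center",.137)]:
    for o in robot.outline_of("wrist",n):
        m=o["mask"].astype(np.uint8); c=max(cv2.findContours(m,0,1)[0],key=cv2.contourArea)
        if o["confidence"]>.4: print(n,round(o["confidence"],2),cv2.boundingRect(c),wrect(s,c,z))
E
```

```text
38.1 [ 0.45454662 -0.39101857  0.28754449] [-3.14078636e+00 -9.74409746e-04  1.57042657e+00] 1.001694409473003
pulley_center 0.86 (301, 224, 22, 26) [ 482.5 -434.7   22.5   28.9    2.3]
weight_center 0.69 (297, 161, 38, 40) [ 484.6 -373.5   37.1   40.7   27.7]
cartridge_center 0.74 (291, 27, 57, 58) [ 486.2 -249.4   55.4   53.1   89.3]
fuses_center 0.93 (286, 99, 62, 38) [ 485.  -310.6   35.6   61.    87.9]
```

View pics/w13.png

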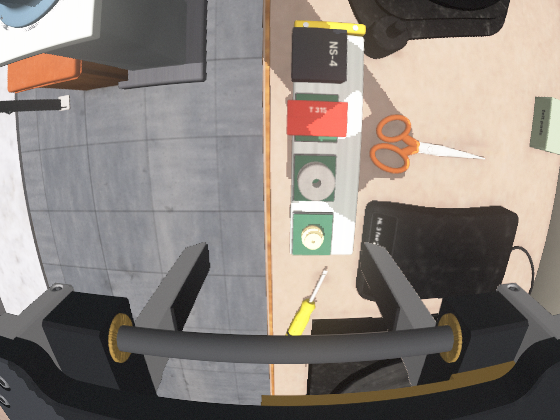

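From the yellow end, the metal rack now holds the cartridge (320,54), fuse box (318,118), counterweight (316,178) and pulley (312,238). All four stand upright on their seats, the gripper is clear of them, and the order is right.

```bash
python3 -c "
from rig import robot
print(robot.job_done())"
```

```text
the job is handed in; nothing more can be done
None
```

All four parts are on the metal rack in reverse order (from its yellow end: cartridge, fuse box, counterweight, pulley), upright and released, each measured within about 6 mm of its seat's middle (limit 13 mm); I handed the job in at about 38 s, and no verdict was returned.

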